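# Free the seized bar knob of a router stop block

### The job

On the bench stand two wooden stop blocks; the one with the bar-shaped knob has seized with resin. Grip that bar knob from above and rock it back and forth in small arcs, about 12 degrees to each side of where it started, until it breaks free (its steel wedge then stands fully out of the end of the block); then, in the same grip, turn it on anticlockwise to about 60 degrees from where it started and let go. Leave the round knob of the other block as it is.

Things in the scene. Friction and masses are not known exactly. Their poses are not given: they have to be found in the camera images.
- bar_grip (a point): Grip point on the seized knob's vertical axis, 73 mm above the bench. The knob is a black bar 58 mm long (point x), 16 mm thick (point y: pinch across it), top 14 mm above this point, on a disc 46 mm wide with its top 21 mm below. It stands mid-top of a fixed plywood block 130 mm (along the bar) x 90 x 45 mm tall, left or right, yaw within 40 degrees. The point turns with the knob, z up.
- bar_knob (a joint): Seized bar knob's angle, rad, + anticlockwise from above; starts within 0.03 of 0 (bar along the block). Stiff, 0.2 N m. Until free it has hard stops at -0.30 and +0.30. Each swing past 0.15 to the other side than the last effective one loosens it a step, the first clockwise: four swings, - + - +, free it; extra swings do no harm. Once free it turns anticlockwise to a stop at 1.35.
- wedge (a joint): How far the steel wedge (36 mm wide, 13 to 23 mm above the bench) has slid out of the bar knob's block, m. Near 0 at the start, 4 mm proud of the end face on the point's +x side. A spring pushes it out about 0.008 at each step the knob loosens, to 0.032 when the knob is free; it cannot be pulled out.
- round_knob (a joint): Angle (rad, starts within 0.04 of 0) of the easily turned round ribbed knob, 46 mm wide, top 81 mm above the bench, on the other block, which is otherwise alike, its wedge already out, 260 mm or more from the bar knob. To be left alone. Beyond the blocks stand two octagonal blanks and a jar; a spray can stands at the left.

How it is judged (in metres and radians):
On the way, in this order (a step that is already met when the one before it is completed fails the run):
1. rocking has let the wedge slip half way out (value of joint wedge above 0.012 m).
2. the knob has broken free: the wedge is fully out (value of joint wedge above 0.029 m).
At the end, for the whole second after the job is handed in: The wedge of the block with the bar knob is out by more than 29 mm, the bar knob is at rest more than 0.8 rad (46 degrees) anticlockwise from joint 0 (further, up to its stop, is fine), and the round knob is within 0.2 rad of joint 0 (value of joint wedge above 0.029 m and value of joint bar_knob above 0.8 rad and velocity of joint bar_knob below 0.1 rad/s and value of joint round_knob between -0.2 and 0.2 rad); the robot touches nothing.
It fails at once if the round knob of the other block is turned (value of joint round_knob below -0.2 rad or value of joint round_knob above 0.2 rad).
It also fails if it takes over 38 s, if anything falls off the work surface, if the arm or the gripper's body presses on something with over 40 N, if the wrist force passes 120 N, or if a joint passes its speed limit or range.

### The arm

A 6-joint arm with a two-finger parallel gripper is mounted at the origin on the work surface. World frame = base frame: x ahead of the robot, y to its left, z up, the work surface at z = 0. Lengths are in m, angles in degrees, forces in N, time in s.
With the tool pointing down it reaches from about 0.25 to 0.85 m from the base axis. Payload 12.5 kg.
Tool frame: the origin (TCP) lies midway between the tips of the shut fingers; the grasp point (between the pads) lies 19 mm behind it; z points along the fingers, y is the line along which they close (so a half turn about z gives the same grasp; the last joint's range is limited). The gripper opens to 93 mm and grips with 3 to 60 N. Pads are 15 mm wide; open, the fingers measure 128 mm over their backs; the gripper's body (75 mm by 188 mm) begins 65 mm behind the grasp point.
Start: joints at [64.194, 20.094, 94.641, -0, 65.266, -4.847], TCP at [0.197, 0.514, 0.219] pointing down, gripper open.
Joint ranges: [-157.81, 157.81], [-45, 120.19], [0.68, 151.7], [-89.99, 269.99], [4.06, 180], [-164.3, 164.3]. Speed limits (degrees/s): [127.2, 127.2, 159.86, 180, 180, 180].

### API

Orientations are given as [roll, pitch, yaw] about the fixed x, y, z axes, in that order (R = Rz(yaw) Ry(pitch) Rx(roll)).
In Python, from rig import bot, grab_frame, camera_model, finder gives the robot as it stands. Calls block until the motion is done:
- bot.reach(position, orientation): joint-space move of the TCP to a pose.
- bot.line_to(position, frame=None, vel=0.15, stop_force=None): straight line of the TCP; frame=None keeps the orientation; vel is the mean speed in m/s. With stop_force (N) it stops when the force on the tool has changed by that much, and returns True; else False.
- bot.move_j(angles): joint-space move.
- bot.gripper_to(opening, effort=None): opening from 0.0 (shut) to 1.0 (fully open); effort is the grip in N (None keeps the last); returns when the fingers have stopped.
- bot.pause(seconds).
- bot.inverse_kinematics(position, orientation): joint angles nearest the present ones, or None.
- grab_frame(name): name is "scene" or "top"; returns the picture (480x640x3 uint8, red, green, blue); there is no depth.
- camera_model(name): a dict with "fx", "fy", "cx", "cy" (pixels), "T" (4x4, takes a point from camera to world coordinates). Camera axes: x right, y down, z forward; pixel columns grow to the right and rows downward; lengths in m; the calibration is good to about 2 mm. A picture is of the moment at which its call begins. camera_model takes no time and is no camera call.
A pose or a line that the arm cannot do raises bot.IKError and nothing moves.
- bot.sign_off(): hands the job in; it is judged then, once.
Trained networks look in the newest picture that a camera, given by its name, has taken for a name from the list of things; names that differ only in an ending like _2 or _b are one class to them, and where a whole thing is asked for, a point or a joint stands for the part that bears it (a point fixed in the world has none). Each returns a list of dicts, best first, with "conf" (0 to 1); they miss things now and then, are a little off and sometimes report something else, mostly with a low value. They report only what shows in the picture. A call takes as long as a camera call.
- finder.spot_in(camera, thing): "box" ([left, top, right, bottom] in pixels, round what is visible of it).
- finder.cut_out(camera, thing): "pixels" (480x640 bool, what is visible of it) and "box" ([left, top, right, bottom] in pixels, round what is visible of it).
Readings, each from a call of its own:
- bot.get_time_s(): time.
- bot.get_joint_pos(): joint angles.
- bot.get_dq(): joint speeds.
- bot.get_tau(): joint torques, N m.
- bot.get_ee_pos(): TCP position.
- bot.get_orientation(): TCP orientation.
- bot.get_contact_force(): force on the tool from outside, world axes, zero at the start.
- bot.get_wrist_torque(): the same for the moment, N m.
- bot.get_finger_gap(): opening from 0.0 (shut) to 1.0 (fully open).
- bot.get_grasp_force(): force on a finger pad.
Only numpy, scipy, OpenCV 4.12 (cv2) and the standard library are available. Lean on these libraries where they do the work, as an engineer would, in place of code of your own. Each camera call takes 0.05 s, during which the arm holds its last target. There are 200 camera calls.

## Working session

There is one attempt and no reset: what is moved stays moved. The work goes in short steps, each a Python script; the robot and the scene stay as the last script left them, time stands still between calls to the robot, and variables do not carry over. Pictures are saved under pics/ and viewed, at most 10 in all, crops included, and the job is handed in when it is done.

```bash
mkdir -p pics; ls; python3 - <<'E'
from rig import bot, grab_frame, camera_model, finder
import cv2, numpy as np
for c in ("scene","top"):
    im=grab_frame(c); cv2.imwrite(f"pics/{c}0.png",im[...,::-1])
    m=camera_model(c); print(c,m["fx"],m["cx"],m["cy"],np.round(m["T"],3).tolist())
    for t in ("bar_grip","bar_knob","round_knob","wedge"):
        print(t,[(np.round(d["box"]).tolist(),round(d["conf"],2)) for d in finder.spot_in(c,t)][:3])
print(bot.get_time_s())
E
```

```text
pics
rig.py
scene 612.5416426537935 316.4870277849112 244.98310271849087 [[0.201, 0.82, -0.536, 1.104], [0.979, -0.165, 0.116, -0.128], [0.007, -0.549, -0.836, 0.97], [0.0, 0.0, 0.0, 1.0]]
bar_grip [([417.0, 220.0, 444.0, 255.0], 0.89)]
bar_knob [([418.0, 221.0, 444.0, 254.0], 0.88)]
round_knob [([222.0, 255.0, 254.0, 280.0], 0.8)]
wedge [([447.0, 273.0, 461.0, 280.0], 0.4), ([416.0, 223.0, 444.0, 253.0], 0.18)]
top 591.0767892088836 333.5885406357412 238.70063043921633 [[0.019, -0.991, 0.132, 0.423], [-1.0, -0.019, 0.004, -0.009], [-0.001, -0.132, -0.991, 0.971], [0.0, 0.0, 0.0, 1.0]]
bar_grip [([190.0, 212.0, 218.0, 249.0], 0.6)]
bar_knob [([185.0, 211.0, 223.0, 252.0], 0.88)]
round_knob [([407.0, 229.0, 438.0, 260.0], 0.63)]
wedge []
0.5
```

```bash
python3 - <<'E'
import cv2
a=cv2.imread("pics/top0.png")[130:330,100:350]; b=cv2.imread("pics/scene0.png")[170:330,330:530]
a=cv2.resize(a,(500,400),interpolation=2)
cv2.imwrite("pics/ca.png",a); cv2.imwrite("pics/cb.png",cv2.resize(b,(600,480),interpolation=2))
E
```

```text
(no output)
```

View pics/ca.png

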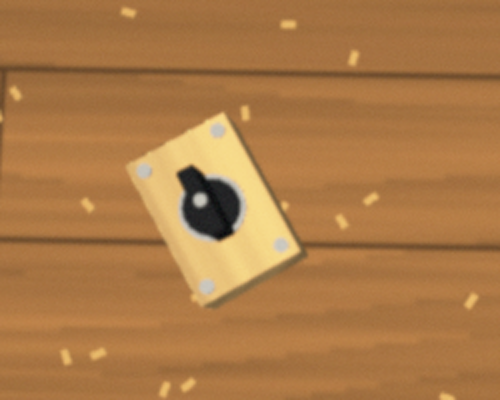

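View pics/cb.png

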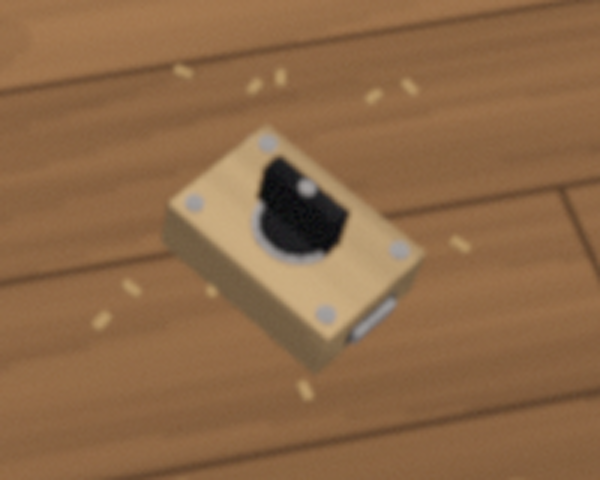

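View pics/top0.png

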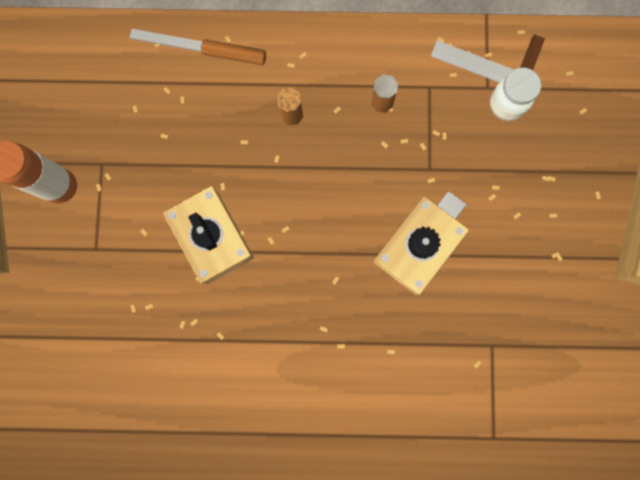

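The pictures show the bar block at left, knob near pixel (205, 232) in top and (430, 240) in scene. Its wedge end faces +x/+y, and the round knob sits at (424, 242) in top. I'll locate it from the four screws on the top face (z = 45 mm), then cross-check both cameras.

```bash
python3 - <<'E'
from rig import bot, grab_frame, camera_model, finder
import numpy as np
def ray(c,uv,z):
    m=camera_model(c); T=np.array(m["T"])
    d=T[:3,:3]@np.array([(uv[0]-m["cx"])/m["fx"],(uv[1]-m["cy"])/m["fy"],1]); o=T[:3,3]
    return o+d*(z-o[2])/d[2]
S={"top":np.array([(217,131),(144,171),(206,287),(281,245)])/2+[100,130],
   "scene":np.array([(400,250),(326,315),(195,204),(268,143)])/3+[330,170]}
for c in S:
    P=np.array([ray(c,u,.045)[:2] for u in S[c]])
    # edges
    e=[P[0]-P[3],P[1]-P[2],P[1]-P[0],P[2]-P[3]]
    print(c,P.mean(0).round(4),np.round(P,3).tolist(),[round(float(np.degrees(np.arctan2(v[1],v[0]))),1) for v in e],[round(float(np.linalg.norm(v)),3) for v in e])
ctr={}
import cv2
for c in S:
    d=finder.cut_out(c,"bar_knob")
    m=d[0]["pixels"]; print(c,d[0]["conf"],m.sum())
    np.save(f"mask_{c}.npy",m)
E
```

```text
top [0.5502 0.1968] [[0.612, 0.196], [0.579, 0.252], [0.488, 0.198], [0.522, 0.141]] [31.2, 30.5, 120.7, 120.8] [0.106, 0.106, 0.066, 0.067]
scene [0.5519 0.1991] [[0.58, 0.255], [0.615, 0.198], [0.524, 0.144], [0.489, 0.2]] [30.8, 30.8, -59.1, -58.3] [0.106, 0.105, 0.067, 0.067]
top 0.58 787
scene 0.9 798
```

```bash
cat > h.py <<'E'
from rig import bot, grab_frame, camera_model, finder
import numpy as np
C=np.array([0.551,0.198]); YAW=30.8; Z=0.057
def turn(deg,off=0):
    bot.reach([*C,Z],[180,0,YAW+off+deg])
def st(tag=""):
    print(tag,"t",round(bot.get_time_s(),2),"p",np.round(bot.get_ee_pos(),4),"rpy",np.round(bot.get_orientation(),1),"F",np.round(bot.get_contact_force(),1),"M",np.round(bot.get_wrist_torque(),2),"gap",round(bot.get_finger_gap(),3),"g",round(bot.get_grasp_force(),1))
E
python3 - <<'E'
from h import *
st()
for off in (0,180):
    for d in (-14,0,14,62):
        q=bot.inverse_kinematics([*C,Z],[180,0,YAW+off+d]); print(off,d,None if q is None else np.round(q,1))
E
```

```text
t 0.6 p [0.1967 0.5136 0.2186] rpy [-180.    0.  159.] F [ 0.8 -0.7 -0.2] M [-0.03 -0.03  0.03] gap 1.002 g 0.0
0 -14 [15.2 35.5 96.  -0.  48.4 88.4]
0 0 [15.2 35.5 96.  -0.  48.4 74.4]
0 14 [15.2 35.5 96.  -0.  48.4 60.4]
0 62 [15.2 35.5 96.  -0.  48.4 12.4]
180 -14 [ 15.2  35.5  96.    0.   48.4 -91.6]
180 0 [  15.2   35.5   96.     0.    48.4 -105.6]
180 14 [  15.2   35.5   96.     0.    48.4 -119.6]
180 62 None
```

```bash
python3 - <<'E'
from h import *
import cv2
bot.reach([*C,0.2],[180,0,YAW])
print(bot.line_to([*C,Z],vel=0.1,stop_force=10)); st("down")
bot.gripper_to(0.0,effort=15); st("soft"); 
cv2.imwrite("pics/grip.png",cv2.resize(grab_frame("scene")[130:330,330:530],(600,600),interpolation=2)[...,::-1])
E
```

```text
False
down t 3.92 p [0.5514 0.1981 0.0576] rpy [ 1.80e+02 -1.00e-01  3.08e+01] F [ 0.  -0.   0.3] M [-0.09  0.12  0.03] gap 1.001 g 0.0
soft t 5.09 p [0.5505 0.1988 0.057 ] rpy [-179.9    0.    30.8] F [-3.5  6.1  1.5] M [ 1.02  0.62 -0.16] gap 0.168 g 15.0
```

View pics/grip.png

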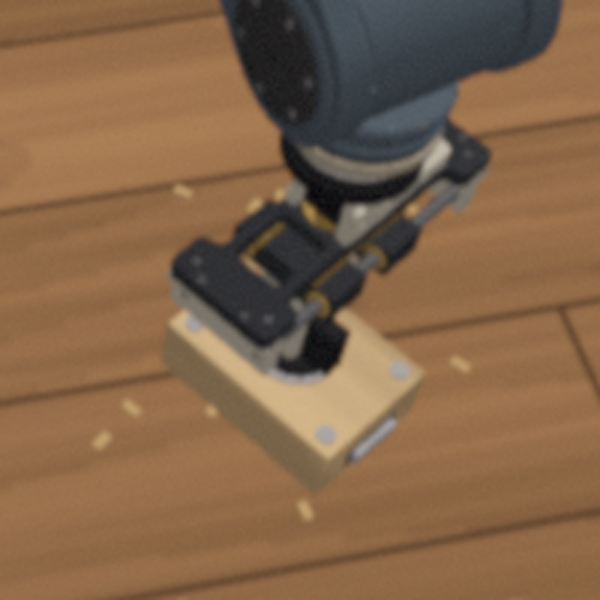

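The bar is held (gap about 15.6 mm), and the side force suggests the axis is about 1 mm towards (-x, +y). I'll shift the centre, firm up the grip and rock the knob.

```bash
sed -i 's/0.551,0.198\]/0.5504,0.1991]/' h.py; python3 - <<'E'
from h import *
import cv2
bot.line_to([*C,Z],vel=0.05); st("shift")
bot.gripper_to(0.0,effort=60); st("firm")
for a in (-13,13): turn(a); bot.pause(0.2); st(a)
cv2.imwrite("pics/r1.png",cv2.resize(grab_frame("scene")[130:330,330:530],(600,600),interpolation=2)[...,::-1])
E
```

```text
shift t 5.39 p [0.5504 0.199  0.057 ] rpy [180.    0.   30.8] F [-0.5 -1.6  0.9] M [-0.38  0.11 -0.14] gap 0.173 g 15.0
firm t 5.61 p [0.5504 0.1989 0.057 ] rpy [180.    0.   30.8] F [ 0.1 -2.7  1.6] M [-0.55  0.12 -0.28] gap 0.17 g 60.0
-13 t 6.14 p [0.5503 0.1991 0.057 ] rpy [180.    0.   17.9] F [-0.3 -1.   1. ] M [-0.3   0.29  0.19] gap 0.169 g 60.0
13 t 6.85 p [0.5506 0.1988 0.057 ] rpy [180.    0.   43.7] F [ 2.1 -5.7  0.3] M [-1.09 -0.13  0.38] gap 0.171 g 60.1
```

View pics/r1.png

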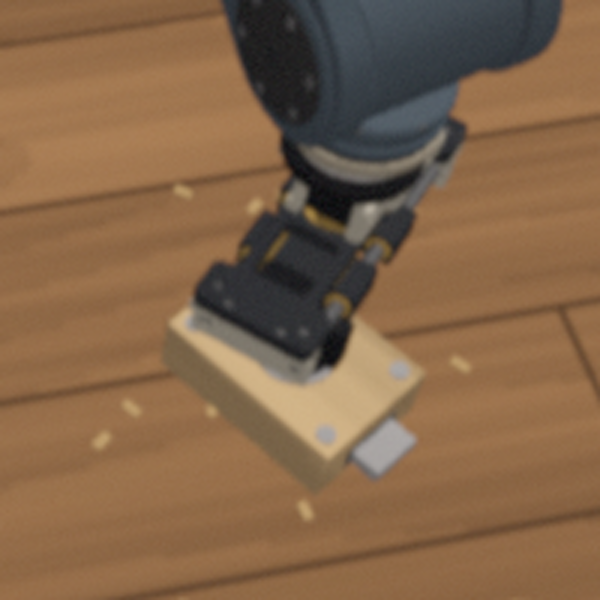

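The wedge now stands about half way out (tip near (413, 440) in the crop), so both swings counted. Next are the other two.

```bash
python3 - <<'E'
from h import *
import cv2
for a in (-13,13): turn(a); bot.pause(0.25); st(a)
cv2.imwrite("pics/r2.png",cv2.resize(grab_frame("scene")[130:330,330:530],(600,600),interpolation=2)[...,::-1])
E
```

```text
-13 t 7.66 p [0.5504 0.1991 0.057 ] rpy [-180.     0.    17.9] F [-1.2 -2.7  2.1] M [-0.58  0.25 -0.32] gap 0.169 g 60.0
13 t 8.42 p [0.5506 0.1988 0.057 ] rpy [180.    0.   43.7] F [ 1.1 -5.5  1.5] M [-1.02 -0.02  0.05] gap 0.165 g 60.0
```

View pics/r2.png

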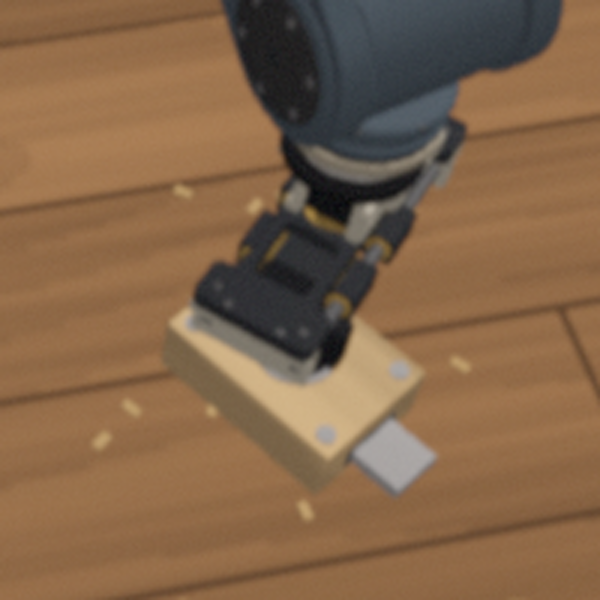

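The wedge tip has moved out further, its end edge running from (397, 493) to (437, 457). I'll measure it numerically.

```bash
python3 - <<'E'
from h import *
m=camera_model("scene"); T=np.array(m["T"])
def ray(u,v,z):
    d=T[:3,:3]@np.array([(u/3+330-m["cx"])/m["fx"],(v/3+130-m["cy"])/m["fy"],1]); o=T[:3,3]
    return (o+d*(z-o[2])/d[2])[:2]
ax=np.array([np.cos(np.radians(YAW)),np.sin(np.radians(YAW))])
for n,pts in (("r1",[(415,438),(376,474)]),("r2",[(437,456),(397,491)])):
    print(n,[round(float((ray(*p,.023)-C)@ax-0.065-0.004),4) for p in pts])
E
```

```text
r1 [0.0165, 0.0169]
r2 [0.0333, 0.0327]
```

The wedge is out about 33 mm, against 17 mm before, so the knob is free. I'll turn it on to 63°, let go and retreat.

```bash
python3 - <<'E'
from h import *
import cv2
for a in (38,63): turn(a); st(a)
bot.pause(0.3); bot.gripper_to(1.0); st("open")
bot.line_to([*C,0.2],vel=0.12); 
bot.reach([0.35,0.35,0.25],[180,0,YAW+63]); st("away")
cv2.imwrite("pics/end.png",cv2.resize(grab_frame("top")[130:330,100:350],(500,400),interpolation=2)[...,::-1])
E
```

```text
38 t 8.97 p [0.5509 0.1987 0.057 ] rpy [179.9   0.   68.7] F [ 2.1 -6.   0.5] M [-1.25 -0.35  0.11] gap 0.17 g 60.0
63 t 9.47 p [0.5513 0.1986 0.057 ] rpy [179.9   0.   93.7] F [ 4.  -6.7 -2.3] M [-1.3  -0.78  0.  ] gap 0.163 g 60.0
open t 11.05 p [0.5504 0.1991 0.057 ] rpy [-180.     0.    93.8] F [ 0.7  0.  -0.3] M [-0.06  0.06  0.07] gap 1.001 g 0.0
away t 13.39 p [0.3507 0.3497 0.2497] rpy [-180.     0.    93.8] F [ 0.1 -0.  -0.8] M [-0.1  -0.   -0.01] gap 1.001 g 0.0
```

View pics/end.png

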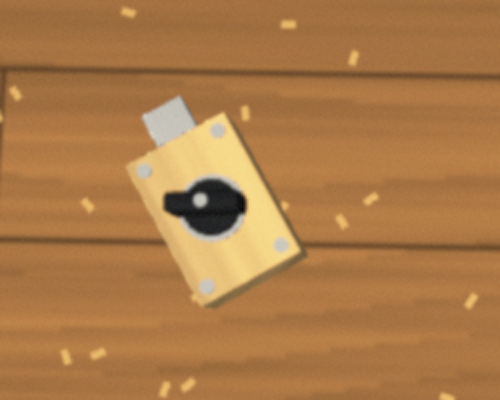

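The bar now lies level in the top view, from (165, 203) to (245, 205), about 60° anticlockwise of the block axis. The wedge is fully out near (168, 120), and the arm is clear.

```bash
python3 -c "
from rig import bot
print(bot.sign_off())"
```

```text
the job is handed in; nothing more can be done
None
```

I rocked the bar knob free in four swings (wedge measured about 33 mm out), turned it on to about 60° anticlockwise, let go and handed the job in at about 13.5 s; I never went near the round knob, and the hand-in returned no verdict.

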